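Fill the gravity feed tube with connector housings until its catch snaps

ROBOT

A 6-joint arm with a two-finger parallel gripper is mounted at the origin on a cart in front of the work surface, level with it; the furniture and walls round the work are solid. World frame = base frame: x ahead of the robot, y to its left, z up, the work surface at z = 0. Lengths are in m, angles in rad, forces in N, time in s.
With the tool pointing down it reaches from about 0.325 to 0.85 m from the base axis. Payload 15.5 kg.
Tool frame: the origin (TCP) lies midway between the tips of the shut fingers; the grasp point (between the pads) lies 19 mm behind it; z points along the fingers, y is the line along which they close (so a half turn about z gives the same grasp; the last joint's range is limited). The gripper opens to 91 mm and grips with 3 to 60 N. Pads are 32 mm wide; open, the fingers measure 118 mm over their backs; the gripper's body (76 mm by 178 mm) begins 60 mm behind the grasp point.
Start: joints at [-1.262, 0.494, 1.345, -0, 1.302, -0.096], TCP at [0.246, -0.574, 0.214] pointing down, gripper open.
Joint ranges: [-2.91, 2.91], [-0.82, 2.16], [0.22, 2.67], [-1.22, 4.37], [0.12, 2.79], [-3.08, 3.08]. Speed limits (rad/s): [1.89, 1.89, 2.57, 3.01, 3.01, 3.01].

INTERFACE

Orientations are given as a rotation vector (axis times angle).
In Python, from cell import ctrl, camrig, telemetry gives the robot as it stands (ctrl), with the cameras (camrig) and the readings (telemetry).
- The arm moves only by the tool creep_tool, called after "Call:" in YAML: its name, and indented under it one key for each argument. Schema: {"type":"object","properties":{"increments":{"type":"array","items":{"type":"object","properties":{"ax":{"type":"number"},"ay":{"type":"number"},"az":{"type":"number"},"sx":{"type":"number"},"sy":{"type":"number"},"sz":{"type":"number"},"finger_gap":{"type":"number"}},"additionalProperties":false,"required":["finger_gap"]},"minItems":1,"maxItems":20},"squeeze":{"type":"number"},"only":{"type":"string"},"quiet":{"type":"boolean"},"lines":{"type":"string"}},"required":["increments"],"additionalProperties":false}. increments is a list of rows, 1 to 20 of them, each an object with the fields ax, ay, az (a rotation vector in normalised numbers (1 is pi rad)), sx, sy, sz (the shift in a scale on which 1.0 is 20 cm), finger_gap (the opening from 0.0 (shut) to 1.0 (fully open)); a field left out counts as zero (the opening has to be given); each row shifts and turns the commanded pose from where the row before left it, along the tool's axes as they then stand; what a row does not reach is not made up. A row lasts 1/12 s, in which the tool goes at most 0.0417 m and 0.125 rad, less where a joint would pass 70% of its speed; a pose out of reach is approached as far as the arm can. The fingers move at their own pace and stop on an object; squeeze is the grip in N (left out, the last holds). Time passes only in rows, so rows that do not move let the fingers close. The tool returns the time, the measured TCP pose, the force, the opening and the grip force at its end. only (a regular expression) keeps the lines of the reply that match it, lines (a string "A,B") keeps lines A to B, and quiet returns only ok. A shift or turn number past 1, either way, is cut back to 1. Input that does not fit is refused with a message, and nothing moves.
- telemetry.state(): the state, without advancing time (a new reading comes with each control period).
- camrig.read_camera(name): name is "side" or "top"; returns (picture, depth): 400x640x3 uint8, red, green, blue; 400x640 float32, m along the optical axis (not along the pixel's ray), 0 where there is no reading.
- camrig.camera_info(name): a dict with "vertical_fov" (degrees; the focal length in pixels is half the picture's height over the tangent of half this angle, whatever the lens; pixels are square), "cx", "cy" (the principal point, pixels), "k1" (the pictures are not rectified: a ray, as slopes to the right and down, at radius r is drawn at 1 + k1 r^2 times it, then the intrinsics apply), "R" (3x3) and "t" (3): a world point X has camera coordinates R X + t. Camera axes: x right, y down, z forward; pixel columns grow to the right and rows downward; lengths in m; the calibration is good to about 2 mm. A picture is of the moment at which its call begins. camera_info takes no time and is no camera call.
- ctrl.sign_off(): hands the job in; it is judged then, once.
The state is a dict: "clock": time; "qpos": joint angles; "dq": joint speeds; "joint_torque": joint torques, N m; "tool_pos": TCP position; "tcp_rot": TCP orientation; "contact_force": force on the tool from outside, world axes, zero at the start; "wrist_torque": the same for the moment, N m; "finger_gap": opening from 0.0 (shut) to 1.0 (fully open); "grip_force": force on a finger pad.
Only numpy, scipy, OpenCV 4.12 (cv2) and the standard library are available. Lean on these libraries where they do the work, as an engineer would, in place of code of your own. Each camera call takes 0.05 s, during which the arm holds its last target. There are 200 camera calls.

TASK

Load the three grey connector housings into the tilted feed tube from its open upper end, flanges under the lips and every red-plugged cable entry pointing downhill. They must lie one behind the other against the stop at the low end, with the spring catch sprung up again behind the last one. Leave the two rolls of tape and the tin where they lie.

Things in the scene. Friction and masses are not known exactly. Their poses are not given: they have to be found in the camera images.
- housing_a: Grey connector housing, one of three alike, 0.18 kg. Origin: centre of underside; x lengthwise. Flange 66 (x) x 44 (y) x 6 mm; on it, centred, a body 46 (x) x 34 (y) mm rising to 48 mm (black pin insert on top): grip it across its 34 mm, fingertips over 13 mm up. Cable entry with red plug at the +x end, 27 mm up, out to x = +32 mm; -x end plain. Starts upright.
- housing_b: Second connector housing, same as housing_a.
- housing_c: Third connector housing, same as housing_a.
- feed_tube: Tilted aluminium C-section tube, slot on top, on a stand fixed to the bench. Origin on the floor's centre line, x 18 degrees downhill to the closed end, y level, z square to the floor. 47 mm wide inside, 8 mm high under two 3 mm lips, slot 38 mm: flange under the lips, body through the slot. Slippery black floor: a housing let go on the slope slides down by itself unless the catch stops it.
- tube_stop (a point): Foot of the end stop's face (stop 29 mm high) at the low end, on the floor's centre line, feed_tube x = +135 mm. Three housings stacked against it have their centres at about feed_tube x = +102, +36 and -30 mm.
- tube_mouth (a point): Where the lips begin, on the floor's centre line, feed_tube x = -70 mm; from here to the stop the flange runs under the lips, whose ends are bent up 4 mm as a lead-in (nothing here rises over 15 mm above the floor).
- tube_apron_end (a point): Upper end of the open apron, on the floor's centre line, feed_tube x = -155 mm, 116 mm above the bench. Between here and the mouth there are no lips: a housing can be set on the floor from above (centre at feed_tube x = -118 mm clears the catch). Side guides 8 mm high funnel from 61 mm apart here to 47 mm at the mouth.
- catch (a joint): Spring catch: brass leaf in the floor, 12 mm wide, hinged at feed_tube x = -84 mm, its tip 5.5 mm proud at x = -66 mm. 0 rad when up, 0.3 pressed flat. A light push downhill (a few N; up to 12 N if gripped askew) presses it flat; it springs up behind the flange, which then cannot go back. It reads 0 again once the last housing is fully in.
- tape_roll: Roll of black insulating tape, 62 mm across, 19 mm high, flat on the bench; bystander. Origin under its centre.
- flux_tin: Round tin with green lid, 52 mm across, 23 mm high, behind the blue vice (124 mm high, fixed, reaching to x = 0.38, y = 0.12 to 0.26); bystander. Origin under its centre.
- masking_tape: Roll of cream masking tape, 100 mm across, 25 mm high, flat at the back left beside the open parts case (fixed); bystander. Origin under its centre.

How it is judged:
By the outcome, as a careful person would: the job done as asked, in the order asked, and still so for the second after the job is handed in, with the robot touching nothing.
It also fails if it takes over 70 s, if anything falls off the work surface, if the arm or the gripper's body presses on something with over 40 N, if the wrist force passes 120 N, or if a joint passes its speed limit or range.

## Working session

There is one attempt and no reset: what is moved stays moved. The work goes in short steps, Python scripts to look and compute and a tool call to move; the robot and the scene stay as the last step left them, time stands still between calls to the robot, and variables do not carry over. Pictures are saved under pics/ and viewed, at most 10 in all, crops included, and the job is handed in when it is done.

```bash
ls; mkdir -p pics; python3 - <<'E'
from cell import ctrl, camrig, telemetry
import cv2,numpy as np
for n in("side","top"):
    p,d=camrig.read_camera(n); cv2.imwrite(f"pics/{n}0.png",p[:,:,::-1]); np.savez(f"{n}0.npz",p=p,d=d)
    print(n,camrig.camera_info(n),(d>0).mean())
print(telemetry.state())
E
```

```text
cell.py
pics
side {'vertical_fov': 42.407764405391575, 'cx': 321.37288735059786, 'cy': 201.18983829969972, 'k1': 0.01704469370300281, 'R': array([[-0.94359033, -0.3306505 , -0.01753679],
       [-0.19864496,  0.60766392, -0.76895041],
       [ 0.26491031, -0.72209058, -0.63906786]]), 't': array([0.55375221, 0.14341182, 1.07363854])} 0.99617578125
top {'vertical_fov': 43.38633524262922, 'cx': 318.6912366545185, 'cy': 198.93581467253142, 'k1': -0.018915238364713132, 'R': array([[-2.06019712e-02, -9.99782741e-01, -3.16704997e-03],
       [-9.90059049e-01,  2.08422314e-02, -1.39099538e-01],
       [ 1.39135326e-01,  2.69841794e-04, -9.90273340e-01]]), 't': array([0.06703059, 0.58751717, 1.12647078])} 0.99610546875
{'clock': 0.1, 'qpos': array([-1.26152848e+00,  4.94162393e-01,  1.34604862e+00, -1.65475589e-05,
        1.30247072e+00, -9.54842860e-02]), 'dq': array([ 0.00072508, -0.00119048, -0.00262165,  0.00160125, -0.00031916,
        0.00187213]), 'joint_torque': array([-7.72086296e-04, -8.80243278e+01, -3.82547951e+01,  7.07555981e-02,
        4.81446495e-02, -1.99032888e-05]), 'tool_pos': array([ 0.24602715, -0.57418741,  0.21337913]), 'tcp_rot': array([-3.07641779e+00, -6.31241623e-01,  2.07358846e-04]), 'contact_force': array([ 0.9709593 , -0.07171489, -0.82864535]), 'wrist_torque': array([-0.01904156,  0.0133273 ,  0.03478904]), 'grip_force': 0.0, 'finger_gap': 1.0021294516831223}
```

View pics/top0.png

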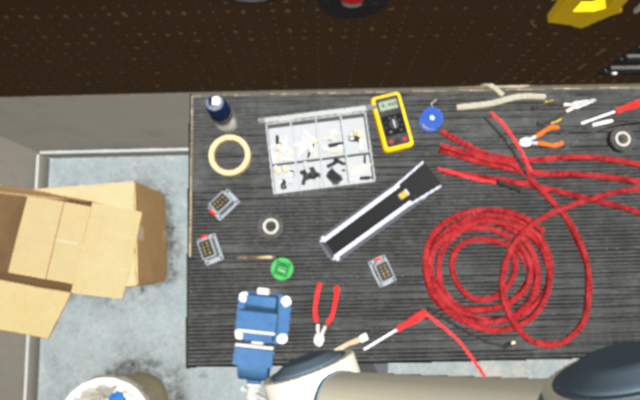

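View pics/side0.png

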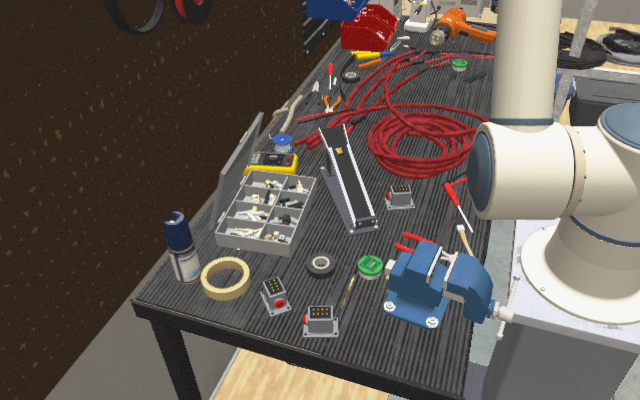

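Top view: housings lie at about (223,205), (209,249) and (383,270). The tube runs from its upper end at (428,180) down to (330,248), with the brass catch at (405,195). The side view shows red plugs at (281,303), (305,320) and (389,196). I'll zoom in next.

```bash
cat > h.py <<'E'
from cell import ctrl, camrig, telemetry
import cv2,numpy as np
from scipy.spatial.transform import Rotation as Ro
def info(n):
    c=camrig.camera_info(n); f=200/np.tan(np.radians(c["vertical_fov"])/2)
    return c,f
def slopes(n,uv):
    c,f=info(n); d=(np.asarray(uv,float)-[c["cx"],c["cy"]])/f; s=d.copy()
    for _ in range(8): s=d/(1+c["k1"]*(s**2).sum(-1,keepdims=True))
    return s
def ray(n,uv):
    c,_=info(n); s=slopes(n,uv); v=np.concatenate([s,np.ones(s.shape[:-1]+(1,))],-1)@c["R"]
    return -c["R"].T@c["t"],v      # v has unit depth
def onz(n,uv,z):
    o,v=ray(n,uv); return o+v*((z-o[2])/v[...,2])[...,None]
def dep(n,uv,d):
    o,v=ray(n,uv); return o+v*np.asarray(d)[...,None]
def cloud(n,d):
    yy,xx=np.mgrid[0:400,0:640]; return dep(n,np.stack([xx,yy],-1),d)
def proj(n,X):
    c,f=info(n); q=np.asarray(X)@c["R"].T+c["t"]; s=q[...,:2]/q[...,2:]
    return s*(1+c["k1"]*(s**2).sum(-1,keepdims=True))*f+[c["cx"],c["cy"]]
def tri(a,b):
    o1,v1=ray("top",a); o2,v2=ray("side",b)
    k=np.linalg.lstsq(np.stack([v1,-v2],1),o2-o1,rcond=None)[0]
    p,q=o1+k[0]*v1,o2+k[1]*v2; return (p+q)/2,np.linalg.norm(p-q)
E
python3 - <<'E'
from h import *
T=np.load("top0.npz");S=np.load("side0.npz")
for n,A in(("top",T),("side",S)):
    P=cloud(n,A["d"]); p=A["p"].astype(int)
    b=(A["d"]>0)&(abs(P[...,2])<.01)&(P[...,0]>.4)&(P[...,0]<.7)&(P[...,1]>-.1)&(P[...,1]<.4)
    print(n,"bench z",np.median(P[b][:,2]))
    red=((p[...,0]>150)&(p[...,1]<80)&(p[...,2]<80)).astype(np.uint8)
    k,l,st,ce=cv2.connectedComponentsWithStats(red)
    for i in range(1,k):
        if 4<st[i,4]<150: print(n,"red",ce[i].round(1),st[i,4],np.median(P[l==i],0).round(4))
def crop(p,x,y,w,h,s): return cv2.resize(p[y:y+h,x:x+w,::-1],None,fx=s,fy=s,interpolation=cv2.INTER_CUBIC)
m=np.zeros((600,800,3),np.uint8)
def put(c,x,y): m[y:y+c.shape[0],x:x+c.shape[1]]=c
t,s=T["p"],S["p"]
put(crop(t,190,180,65,95,4),0,0);put(crop(t,355,245,55,50,4),0,390)
put(crop(t,315,160,130,105,4),270,0)
put(crop(s,250,265,100,85,3),230,430-90+85-0 if False else 345-0);put(crop(s,375,170,50,50,4),560,430) 
cv2.imwrite("pics/z1.png",m)
put(crop(s,310,115,80,120,5),0,0)
cv2.imwrite("pics/z2.png",m[:600,:400])
E
```

```text
top bench z -0.00015883847364539516
top red [630.4 105.6] 113 [ 0.8069 -0.7155  0.0159]
top red [616.5 110.8] 11 [ 0.7954 -0.6796  0.012 ]
top red [523.  160.7] 23 [ 0.6753 -0.4387  0.014 ]
top red [438.  167.7] 7 [ 0.6619 -0.2306  0.0214]
top red [450.1 173.3] 44 [ 0.6479 -0.2595  0.014 ]
top red [211.8 213.2] 5 [0.5637 0.3086 0.0018]
top red [316.  288.6] 27 [0.384  0.0654 0.0101]
top red [334.1 299.8] 136 [0.3556 0.0234 0.0103]
top red [315.2 313.3] 50 [0.3246 0.0666 0.0103]
side bench z -0.0019679254331277374
side red [389.2  12.6] 10 [ 0.7096 -1.1724  0.0593]
side red [364.  15.] 6 [ 0.7778 -1.0385  0.089 ]
side red [373.9  16. ] 28 [ 0.7418 -1.0489  0.0855]
side red [395.2  19.3] 11 [ 0.6797 -1.1624  0.0395]
side red [463.5  18.3] 6 [ 0.4196 -1.1923  0.0596]
side red [385.6  21.4] 14 [ 0.7051 -1.0622  0.0588]
side red [341.8  23.3] 9 [ 0.8337 -0.9405  0.0881]
side red [389.1  30.3] 27 [ 0.6728 -1.0379  0.041 ]
side red [394.1  27.1] 10 [ 0.666  -1.0822  0.0364]
side red [363.   27.1] 14 [ 0.7435 -0.9192  0.0899]
side red [455.3  29. ] 14 [ 0.435  -1.1014  0.0508]
side red [372.
[... 2209 characters left out ...]
 red [426.1 164.7] 27 [ 0.3778 -0.1857  0.0578]
side red [408.7 168.6] 30 [ 0.4161 -0.1902  0.0351]
side red [438.8 168.8] 5 [ 0.347  -0.2069  0.0371]
side red [424.9 170.2] 17 [ 0.3822 -0.1938  0.0357]
side red [422.3 175.5] 19 [ 0.3841 -0.1927  0.0189]
side red [388.1 195.1] 15 [ 0.4444 -0.0744  0.0327]
side red [414.3 236.6] 101 [0.3613 0.023  0.0088]
side red [403.1 247.5] 81 [0.3773 0.0646 0.0091]
side red [279.1 301.8] 25 [0.5649 0.3066 0.0333]
side red [304.1 319. ] 23 [0.5048 0.3287 0.0333]Traceback (most recent call last):
  File "<stdin>", line 17, in <module>
  File "<stdin>", line 13, in put
ValueError: could not broadcast input array from shape (200,200,3) into shape (170,200,3)
```

```bash
cat > m.py <<'E'
from h import *
def housings(P,plugs):
    out=[]
    for g in plugs:
        z=P[...,2]; r=np.hypot(P[...,0]-g[0],P[...,1]-g[1])
        q=P[(r<.075)&(z>.04)&(z<.056)]
        f=P[(r<.085)&(z>.0035)&(z<.056)]
        (c,wh,a)=cv2.minAreaRect((q[:,:2]*1000).astype(np.float32))
        F=cv2.minAreaRect((f[:,:2]*1000).astype(np.float32))
        print(len(q),"z",np.median(q[:,2]).round(4),"mean",q[:,:2].mean(0).round(4),"rect",np.round(c,1),np.round(wh,1),round(a,1),"flange",np.round(F[0],1),np.round(F[1],1),round(F[2],1))
E
python3 - <<'E'
from m import *
T=np.load("top0.npz");S=np.load("side0.npz")
G=[(.5649,.3066),(.5048,.3287),(.4444,-.0744)]
PT,PS=cloud("top",T["d"]),cloud("side",S["d"])
for P in(PT,PS): housings(P,G)
for n,P,A in(("top",PT,T),("side",PS,S)):
    # tube region: bounding between bench points
    g=A["p"].astype(int).max(-1)
    sel=(P[...,2]>.015)&(P[...,0]>.42)&(P[...,0]<.68)&(P[...,1]<.07)&(P[...,1]>-.25)
    sel&=~(np.hypot(P[...,0]-.44,P[...,1]+.09)<.06)
    k,l,st,ce=cv2.connectedComponentsWithStats(sel.astype(np.uint8)); i=1+st[1:,4].argmax()
    q=P[l==i]; dark=g[l==i]<70; print(n,len(q),dark.sum(),st[i])
    f=q[dark]
    for _ in range(5):
        A1=np.c_[f[:,:2],np.ones(len(f))]; co=np.linalg.lstsq(A1,f[:,2],rcond=None)[0]; r=f[:,2]-A1@co; f=f[abs(r)<max(.004,1.5*r.std())]
    print("plane",co.round(4),"slope",np.degrees(np.arctan(np.hypot(*co[:2]))).round(2),"rms",r.std().round(4),len(f),"downhill az",np.degrees(np.arctan2(-co[1],-co[0])).round(2))
    R=cv2.minAreaRect((f[:,:2]*1000).astype(np.float32)); print("dark rect",np.round(R[0],1),np.round(R[1],1),round(R[2],2), f.min(0).round(3),f.max(0).round(3))
    R=cv2.minAreaRect((q[:,:2]*1000).astype(np.float32)); print("all rect",np.round(R[0],1),np.round(R[1],1),round(R[2],2))
def crop(p,x,y,w,h,s): return cv2.resize(p[y:y+h,x:x+w,::-1],None,fx=s,fy=s,interpolation=cv2.INTER_CUBIC)
m=np.zeros((600,800,3),np.uint8)
def put(c,x,y): m[y:y+c.shape[0],x:x+c.shape[1]]=c
t,s=T["p"],S["p"]
put(crop(t,190,180,65,95,3),0,0);put(crop(t,355,245,55,50,3),0,290)
put(crop(t,310,155,140,110,4),240,0)
put(crop(s,310,115,80,120,3),560,240) if False else put(crop(s,310,150,80,90,3),240,0+0) if False else None
put(crop(s,310,115,80,50,5),240,340); 
put(crop(s,250,265,100,85,2),0,430)
cv2.imwrite("pics/z1.png",m)
E
```

```text
370 z 0.0489 mean [0.568  0.2893] rect [550.8 298.8] [ 44.8 129.1] 66.8 flange [564.9 295.1] [168.7 130.1] 2.4
335 z 0.0487 mean [0.4867 0.3118] rect [514.7 310.6] [ 45.1 120. ] 84.8 flange [505.4 305.6] [163.4 115.7] 5.7
403 z 0.0488 mean [ 0.4377 -0.0743] rect [448.  -57.6] [125.5  66. ] 30.7 flange [447.4 -74.5] [167.  159.2] 60.4
408 z 0.0472 mean [0.5689 0.2914] rect [549.7 300. ] [ 45.9 126.5] 65.0 flange [560.2 302.2] [160.3  89.2] 0.2
476 z 0.047 mean [0.4899 0.3143] rect [514.2 312.1] [ 46.8 125.5] 84.2 flange [513.7 312.3] [ 66.7 146.6] 86.0
349 z 0.0468 mean [ 0.4484 -0.0623] rect [447.2 -53.7] [127.2  77.3] 25.2 flange [442.8 -45.5] [147.7  96.6] 25.6
top 3336 1469 [ 319  161  122  100 3336]
plane [ 0.186  -0.2681 -0.054 ] slope 18.07 rms 0.0019 1363 downhill az 124.76
dark rect [549.  -84.2] [ 47.5 269.8] 36.51 [ 0.466 -0.202  0.023] [0.647 0.038 0.116]
all rect [543.7 -62.2] [ 67.3 324. ] 33.44
side 2637 1410 [ 318  124   59  106 2637]
plane [ 0.1907 -0.2596 -0.0572] slope 17.85 rms 0.0018 1170 downhill az 126.3
dark rect [547.7 -79.9] [ 51.5 287.4] 34.7 [ 0.452 -0.211  0.02 ] [0.649 0.05  0.114]
all rect [561.6 -91.3] [ 68.6 339.4] 32.58
```

View pics/z1.png

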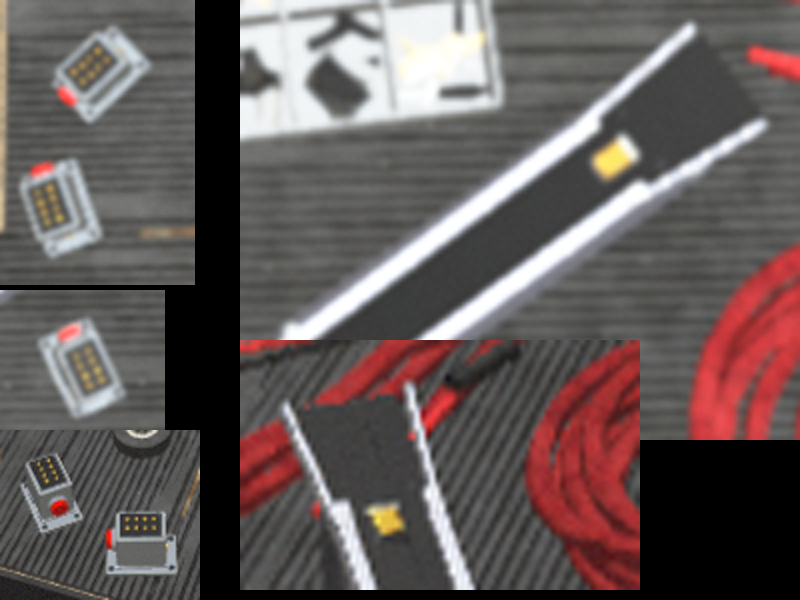

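```bash
cat > m.py <<'E'
from h import *
def housings(n,P,plugs):
    out=[]
    for g in plugs:
        z=P[...,2]; r=np.hypot(P[...,0]-g[0],P[...,1]-g[1])
        zz=np.median(z[(r<.06)&(z>.042)&(z<.054)])
        k,l,st,ce=cv2.connectedComponentsWithStats(((r<.07)&(abs(z-zz)<.006)).astype(np.uint8))
        i=1+st[1:,4].argmax(); v,u=np.nonzero(l==i)
        q=onz(n,np.stack([u,v],-1),.048)[:,:2]*1000
        c,wh,a=cv2.minAreaRect(q.astype(np.float32))
        if wh[0]<wh[1]: a+=90
        d=np.array(g[:2])*1000-c; e=np.array([np.cos(np.radians(a)),np.sin(np.radians(a))])
        if d@e<0: a+=180
        print(n,len(q),"z",zz.round(4),"mean",q.mean(0).round(1),"rect",np.round(c,1),np.round(wh,1),"plug yaw",round((a+180)%360-180,1),"by plug",np.degrees(np.arctan2(*(np.array(g[:2])*1000-q.mean(0))[::-1])).round(1))
E
python3 - <<'E'
from m import *
G=[(.5649,.3066),(.5048,.3287),(.4444,-.0744)]
c0=np.array([.549,-.082])
for n,co in(("top",[.186,-.2681,-.054]),("side",[.1907,-.2596,-.0572])):
    A=np.load(n+"0.npz"); P=cloud(n,A["d"]); housings(n,P,G)
    g=A["p"].astype(int).max(-1)
    # unify: slope 18deg, azimuth 125.5
    az=np.radians(125.5); dx=np.array([np.cos(az),np.sin(az)]); dy=np.array([-dx[1],dx[0]])
    z0=np.r_[c0,1]@co; print(n,"floor z at c0",z0.round(4))
    t=np.tan(np.radians(18)); N=np.r_[dx*np.sin(np.radians(18)),np.cos(np.radians(18))]
    O=np.r_[c0,z0]
    yy,xx=np.mgrid[0:400,0:640]; o,v=ray(n,np.stack([xx,yy],-1))
    def on(h):
        k=((O+N*h-o)@N)/(v@N); X=o+v*k[...,None]-O
        ex=np.r_[dx*np.cos(np.radians(18)),-np.sin(np.radians(18))]; return X@ex*1000, X@np.r_[dy,0]*1000
    for h in(.011,0,):
        X,Y=on(h); rows=[]
        for s in range(-130,131,10):
            m=(abs(X-s)<3)&(abs(Y)<45); o_=np.argsort(Y[m]); y=Y[m][o_]; b=g[m][o_]
            # subbin profile
            yb=np.arange(-44,45,1.); w=np.array([b[abs(y-c)<1.5].mean() if (abs(y-c)<1.5).any() else 0 for c in yb])
            i0=len(yb)//2; hi=110
            L=[i for i in range(i0,-1,-1) if w[i]>hi]; Rr=[i for i in range(i0,len(yb)) if w[i]>hi]
            rows.append((s,yb[L[0]] if L else None,yb[Rr[0]] if Rr else None))
        print(h,[r for r in rows])
    X,Y=on(0); 
    m=(abs(Y)<10); print("axis profile",[(s,int(g[m&(abs(X-s)<1.5)].mean())) for s in range(-150,171,4) if (m&(abs(X-s)<1.5)).any()])
    p=A["p"].astype(int); br=(p[...,0]>170)&(p[...,2]<110)&(p[...,1]>120)&(abs(Y)<15)&(abs(X)<130); print("brass",X[br].min().round(1),X[br].max().round(1),Y[br].min().round(1),Y[br].max().round(1))
E
```

```text
top 282 z 0.049 mean [586.3 283.1] rect [586.1 283.3] [35.1 45.3] plug yaw 134.3 by plug 132.4
top 299 z 0.0488 mean [480.6 314. ] rect [480.8 314. ] [46.1 34.4] plug yaw 20.7 by plug 31.3
top 304 z 0.0487 mean [421.6 -88.9] rect [421.8 -88.9] [46.1 33.7] plug yaw 23.3 by plug 32.5
top floor z at c0 0.0701
0.011 [(-130, np.float64(-27.0), np.float64(25.0)), (-120, np.float64(-27.0), np.float64(25.0)), (-110, np.float64(-26.0), np.float64(23.0)), (-100, np.float64(-26.0), np.float64(22.0)), (-90, np.float64(-25.0), np.float64(21.0)), (-80, np.float64(0.0), np.float64(0.0)), (-70, np.float64(0.0), np.float64(0.0)), (-60, np.float64(0.0), np.float64(0.0)), (-50, np.float64(-19.0), np.float64(13.0)), (-40, np.float64(-20.0), np.float64(13.0)), (-30, np.float64(-20.0), np.float64(13.0)), (-20, np.float64(-20.0), np.float64(13.0)), (-10, np.float64(-20.0), np.float64(12.0)), (0, np.float64(-20.0), np.float64(12.0)), (10, np.float64(-21.0), np.float64(13.0)), (20, np.float64(-20.0), np.float64(12.0)), (30, np.float64(-20.0), np.float64(12.0)), (40, np.float64(-21.0), np.float64(11.0)), (50,
[... 5386 characters left out ...]
 (-78, 127), (-74, 176), (-70, 170), (-66, 167), (-62, 135), (-58, 62), (-54, 61), (-50, 65), (-46, 66), (-42, 66), (-38, 66), (-34, 66), (-30, 67), (-26, 66), (-22, 67), (-18, 66), (-14, 67), (-10, 66), (-6, 67), (-2, 66), (2, 66), (6, 67), (10, 67), (14, 67), (18, 66), (22, 66), (26, 66), (30, 66), (34, 67), (38, 66), (42, 68), (46, 67), (50, 67), (54, 66), (58, 65), (62, 67), (66, 66), (70, 66), (74, 68), (78, 66), (82, 67), (86, 67), (90, 66), (94, 66), (98, 67), (102, 67), (106, 66), (110, 66), (114, 67), (118, 65), (122, 65), (126, 78), (130, 114), (134, 100), (138, 58), (142, 59), (146, 58), (150, 56), (154, 95), (158, 112), (162, 109), (166, 75), (170, 74)]
brass -74.0 -61.4 -4.9 4.8
```

The top-view rectangles come out at 46x34 mm with z at 48 mm, and the tube slopes 18°. Both match the stated sizes. The side-view masks also catch some of the walls, so I weight the top view more. Next I set the targets and write a delta calculator.

```bash
cat > d.py <<'E'
from h import *
O=np.array([.5476,-.0737,.068]); AZ=np.radians(124.5); T=np.radians(18)
def down(yaw):  # tool x at azimuth yaw, z down
    c,s=np.cos(np.radians(yaw)),np.sin(np.radians(yaw)); return np.c_[[c,s,0],[s,-c,0],[0,0,-1]]
ex=np.array([np.cos(AZ)*np.cos(T),np.sin(AZ)*np.cos(T),-np.sin(T)]); ey=np.array([-np.sin(AZ),np.cos(AZ),0]); ez=np.cross(ex,ey)
RT=np.c_[ex,-ey,-ez]
def tube(x,h,y=0): return O+ex*x+ey*y+ez*h
def go(p,R):
    s=telemetry.state(); C=Ro.from_rotvec(s["tcp_rot"]).as_matrix()
    print("d now-axes",(C.T@(p-s["tool_pos"])).round(4),"d new-axes",(R.T@(p-s["tool_pos"])).round(4),"rot",Ro.from_matrix(C.T@R).as_rotvec().round(4),"in tube",(np.c_[ex,ey,ez].T@(s["tool_pos"]-O)).round(4),"F",s["contact_force"].round(1),"clk",round(s["clock"],2))
E
python3 - <<'E'
from d import *
go(np.array([.4208,-.0875,.10]),down(22))
E
```

```text
d now-axes [ 0.3523 -0.3784  0.1138] d new-axes [ 0.3444 -0.3858  0.1134] rot [-0.0011 -0.0001  0.0208] in tube [-0.2747  0.532   0.0636] F [ 1.  -0.1 -0.8] clk 0.1
```

Units first: shifts go in shares of 20 cm and turns go in shares of pi rad. So -0.0241 m / 0.2 = -0.1205, 0.0215 m / 0.2 = 0.1075, 0.0208 rad / 3.1416 = 0.0066.

Call:
creep_tool:
  increments:
    - {"az": 0.0066,"sx": 0.1075,"sy": -0.1205,"sz": 0.0355,"finger_gap": 1}
    - {"sx": 0.1075,"sy": -0.1205,"sz": 0.0355,"finger_gap": 1}
    - {"sx": 0.1075,"sy": -0.1205,"sz": 0.0355,"finger_gap": 1}
    - {"sx": 0.1075,"sy": -0.1205,"sz": 0.0355,"finger_gap": 1}
    - {"sx": 0.1075,"sy": -0.1205,"sz": 0.0355,"finger_gap": 1}
    - {"sx": 0.1075,"sy": -0.1205,"sz": 0.0355,"finger_gap": 1}
    - {"sx": 0.1075,"sy": -0.1205,"sz": 0.0355,"finger_gap": 1}
    - {"sx": 0.1075,"sy": -0.1205,"sz": 0.0355,"finger_gap": 1}
    - {"sx": 0.1075,"sy": -0.1205,"sz": 0.0355,"finger_gap": 1}
    - {"sx": 0.1075,"sy": -0.1205,"sz": 0.0355,"finger_gap": 1}
    - {"sx": 0.1075,"sy": -0.1205,"sz": 0.0355,"finger_gap": 1}
    - {"sx": 0.1075,"sy": -0.1205,"sz": 0.0355,"finger_gap": 1}
    - {"sx": 0.1075,"sy": -0.1205,"sz": 0.0355,"finger_gap": 1}
    - {"sx": 0.1075,"sy": -0.1205,"sz": 0.0355,"finger_gap": 1}
    - {"sx": 0.1075,"sy": -0.1205,"sz": 0.0355,"finger_gap": 1}
    - {"sx": 0.1075,"sy": -0.1205,"sz": 0.0355,"finger_gap": 1}
    - {"finger_gap": 1}
  squeeze: 20

```text
clock: 1.52
tool_pos: [0.4203, -0.0836, 0.0993]
tcp_rot: [-3.081, -0.604, 0.002]
contact_force: [-0.6, -1.0, 0.7]
finger_gap: 1.002
grip_force: 0.0
```

```bash
python3 - <<'E'
from d import *
go(np.array([.4208,-.0875,.019]),down(22))
E
```

```text
d now-axes [-0.001   0.004   0.0803] d new-axes [-0.001   0.0038  0.0803] rot [-0.0018  0.0009  0.0033] in tube [0.0512 0.1105 0.0495] F [-0.6 -1.   0.7] clk 1.52
```

Converted, 0.02 m / 0.2 = 0.1, 0.003 m / 0.2 = 0.015.

Call:
creep_tool:
  increments:
    - {"sx": -0.005,"sy": 0.015,"sz": 0.1,"finger_gap": 1}
    - {"sz": 0.1,"finger_gap": 1}
    - {"sz": 0.1,"finger_gap": 1}
    - {"sz": 0.1,"finger_gap": 1}
    - {"finger_gap": 0}
    - {"finger_gap": 0}
    - {"finger_gap": 0}
    - {"finger_gap": 0}
    - {"finger_gap": 0}
    - {"finger_gap": 0}
  squeeze: 20

```text
clock: 2.35
tool_pos: [0.4206, -0.0912, 0.0211]
tcp_rot: [3.083, 0.599, 0.002]
contact_force: [0.4, 0.7, 0.7]
finger_gap: 0.592
grip_force: 0.0
```

```bash
python3 - <<'E'
from d import *
go(np.array([.4208,-.0875,.019]),down(22))
E
```

```text
d now-axes [ 0.0015 -0.0034  0.0021] d new-axes [ 0.0015 -0.0034  0.0021] rot [ 0.001  -0.0011  0.    ] in tube [ 0.0692  0.1146 -0.0269] F [0.4 0.7 0.7] clk 2.35
```

Converted, -0.025 m / 0.2 = -0.125, -0.02 m / 0.2 = -0.1, -0.1 rad / 3.1416 = -0.0318.

Call:
creep_tool:
  increments:
    - {"finger_gap": 0}
    - {"finger_gap": 0}
    - {"finger_gap": 0}
    - {"finger_gap": 0}
    - {"finger_gap": 0}
    - {"finger_gap": 0}
    - {"sz": -0.075,"finger_gap": 0}
    - {"sz": -0.125,"finger_gap": 0}
    - {"sz": -0.125,"finger_gap": 0}
    - {"az": -0.0318,"sz": -0.125,"finger_gap": 0}
    - {"az": -0.0318,"sz": -0.125,"finger_gap": 0}
    - {"az": -0.0318,"sz": -0.125,"finger_gap": 0}
    - {"az": -0.0318,"sz": -0.125,"finger_gap": 0}
    - {"az": -0.0318,"sz": -0.1,"finger_gap": 0}
    - {"az": -0.0318,"finger_gap": 0}
    - {"az": -0.0318,"finger_gap": 0}
    - {"az": -0.0318,"finger_gap": 0}
    - {"az": -0.0318,"finger_gap": 0}
    - {"az": -0.0318,"finger_gap": 0}
  squeeze: 25

```text
clock: 3.93
tool_pos: [0.4198, -0.0909, 0.2051]
tcp_rot: [-2.414, -2.01, 0.001]
contact_force: [0.4, -0.5, -2.2]
finger_gap: 0.373
grip_force: 24.9
```

```bash
python3 - <<'E'
from d import *
go(tube(-.118,.065),RT)
E
```

```text
d now-axes [-0.0252  0.1877  0.0387] d new-axes [-0.131   0.1151  0.0834] rot [-0.1237 -0.2982 -0.7773] in tube [0.013  0.1151 0.1484] F [ 0.4 -0.5 -2.2] clk 3.93
```

Converted, -0.1 rad / 3.1416 = -0.0318.

Call:
creep_tool:
  increments:
    - {"ay": -0.0318,"finger_gap": 0}
    - {"ay": -0.0318,"finger_gap": 0}
    - {"ay": -0.0318,"finger_gap": 0}
    - {"ay": -0.0045,"finger_gap": 0}
    - {"finger_gap": 0}
    - {"finger_gap": 0}

```text
clock: 4.43
tool_pos: [0.42, -0.0906, 0.205]
tcp_rot: [2.249, 1.866, -0.354]
contact_force: [0.1, 0.5, -2.3]
finger_gap: 0.371
grip_force: 24.9
```

```bash
python3 - <<'E'
from d import *
go(tube(-.118,.065),RT)
E
```

```text
d now-axes [-0.0119  0.1876  0.0443] d new-axes [-0.1312  0.1147  0.0833] rot [-0.2436 -0.0029 -0.7491] in tube [0.0132 0.1147 0.1483] F [ 0.1  0.5 -2.3] clk 4.43
```

Converted, -0.0131 m / 0.2 = -0.0655, 0.0115 m / 0.2 = 0.0575, -0.0936 rad / 3.1416 = -0.0298.

Call:
creep_tool:
  increments:
    - {"ax": -0.0097,"az": -0.0298,"finger_gap": 0}
    - {"ax": -0.0097,"az": -0.0298,"finger_gap": 0}
    - {"ax": -0.0097,"az": -0.0298,"finger_gap": 0}
    - {"ax": -0.0097,"az": -0.0298,"finger_gap": 0}
    - {"ax": -0.0097,"az": -0.0298,"finger_gap": 0}
    - {"ax": -0.0097,"az": -0.0298,"finger_gap": 0}
    - {"ax": -0.0097,"az": -0.0298,"finger_gap": 0}
    - {"ax": -0.0097,"az": -0.0298,"finger_gap": 0}
    - {"sx": -0.0655,"sy": 0.0575,"sz": 0.04,"finger_gap": 0}
    - {"sx": -0.0655,"sy": 0.0575,"sz": 0.04,"finger_gap": 0}
    - {"sx": -0.0655,"sy": 0.0575,"sz": 0.04,"finger_gap": 0}
    - {"sx": -0.0655,"sy": 0.0575,"sz": 0.04,"finger_gap": 0}
    - {"sx": -0.0655,"sy": 0.0575,"sz": 0.04,"finger_gap": 0}
    - {"sx": -0.0655,"sy": 0.0575,"sz": 0.04,"finger_gap": 0}
    - {"sx": -0.0655,"sy": 0.0575,"sz": 0.04,"finger_gap": 0}
    - {"sx": -0.0655,"sy": 0.0575,"sz": 0.04,"finger_gap": 0}
    - {"sx": -0.0655,"sy": 0.0575,"sz": 0.04,"finger_gap": 0}
    - {"sx": -0.0655,"sy": 0.0575,"sz": 0.04,"finger_gap": 0}
    - {"finger_gap": 0}

```text
clock: 6.02
tool_pos: [0.6019, -0.1518, 0.1696]
tcp_rot: [1.334, 2.524, -0.208]
contact_force: [-0.8, -0.7, -3.1]
finger_gap: 0.372
grip_force: 24.9
```

```bash
python3 - <<'E'
from d import *
import cv2
go(tube(-.118,.045),RT)
m=[]
for n in("top","side"):
    p,d=camrig.read_camera(n); np.savez(n+"1.npz",p=p,d=d)
    x,y=(350,130) if n=="top" else (270,60)
    m.append(cv2.resize(p[y:y+130,x:x+130,::-1],None,fx=3,fy=3,interpolation=cv2.INTER_CUBIC))
cv2.imwrite("pics/h1.png",np.hstack(m))
E
```

```text
d now-axes [ 0.0039 -0.0005  0.0222] d new-axes [ 0.0039 -0.0005  0.0222] rot [ 0.0016  0.0005 -0.0041] in tube [-0.1219 -0.0005  0.0672] F [-0.8 -0.7 -3.1] clk 6.02
```

View pics/h1.png

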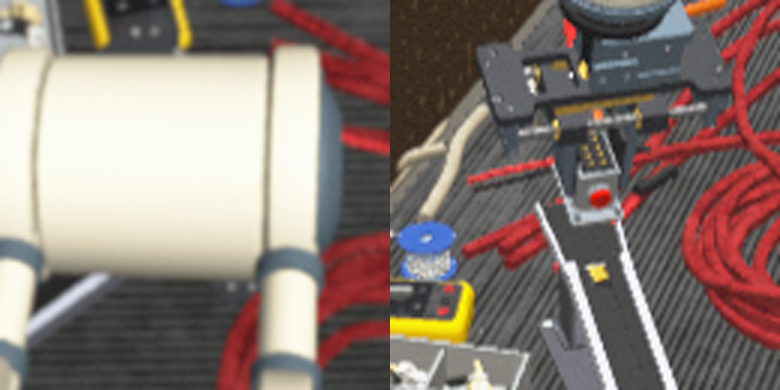

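The side view shows the housing held level with the floor, its red plug downhill at about (340,126), roughly centred over the apron. The top view is blocked by the arm. I'll check the side camera's offset using the plug.

```bash
python3 - <<'E'
from d import *
s=telemetry.state(); A=np.load("side1.npz"); p=A["p"].astype(int)
r=((p[...,0]>150)&(p[...,1]<80)&(p[...,2]<80)).astype(np.uint8); r[:118]=0;r[135:]=0;r[:,:332]=0;r[:,350:]=0
v,u=np.nonzero(r); c=np.array([u.mean(),v.mean()]); print(c,len(u))
t=np.c_[ex,ey,ez].T@(s["tool_pos"]-O)
X=tube(t[0]+.032,t[2]-.0205+.027,t[1]); print("pred",proj("side",X))
o,w=ray("side",c); n=ex; k=((X-o)@n)/(w@n); q=o+w*k; print("seen-pred in tube (x,y,z)",(np.c_[ex,ey,ez].T@(q-X)).round(4))
P=cloud("side",A["d"]); Q=(P[r>0]-X)@np.c_[ex,ey,ez]; print("depth diff",np.median(Q,0).round(4))
E
```

```text
[343.38235294 126.61764706] 34
pred [340.08669024 126.77190326]
seen-pred in tube (x,y,z) [ 0.      0.0082 -0.0014]
depth diff [-0.0056  0.0047 -0.0006]
```

```bash
python3 - <<'E'
from d import *
A=np.load("side1.npz"); p=A["p"].astype(int)
r=((p[...,0]>150)&(p[...,1]<80)&(p[...,2]<80)).astype(np.uint8)
print(r[118:136,330:352])
g=p.max(-1); 
for v in (128,130,132,134,136,138): print(v,g[v,318:356])
E
```

```text
[[0 0 0 0 0 0 0 0 0 0 0 0 0 0 0 0 0 0 0 0 0 0]
 [0 0 0 0 0 0 0 0 0 0 0 0 0 0 0 0 0 0 0 0 0 0]
 [0 0 0 0 0 0 0 0 0 0 0 0 0 0 0 0 0 0 0 0 0 0]
 [0 0 0 0 0 0 0 0 0 0 0 0 0 0 0 0 0 0 0 0 0 0]
 [0 0 0 0 0 0 0 0 0 0 0 0 0 0 0 0 0 0 0 0 0 0]
 [0 0 0 0 0 0 0 0 0 0 1 0 0 0 0 0 0 0 0 0 0 0]
 [0 0 0 0 0 0 0 0 1 1 1 1 1 1 0 0 0 0 0 0 0 0]
 [0 0 0 0 0 0 0 1 1 1 1 1 1 0 0 0 0 0 0 1 1 1]
 [0 0 0 0 0 0 0 1 1 0 1 0 0 0 0 0 0 0 1 1 1 1]
 [0 0 0 0 0 0 0 1 0 0 0 0 0 0 0 0 0 0 1 1 0 1]
 [0 0 0 0 0 0 0 0 1 1 0 0 0 0 0 0 0 1 1 1 1 1]
 [0 0 0 0 0 0 0 0 0 0 0 0 0 0 0 0 0 0 1 1 1 1]
 [0 0 0 0 0 0 0 0 0 0 0 0 0 0 0 0 0 0 1 1 0 0]
 [0 0 0 0 0 0 0 0 0 0 0 0 0 0 0 0 0 0 1 1 0 0]
 [0 0 0 0 0 0 0 0 0 0 0 0 0 0 0 0 0 0 1 0 0 0]
 [0 0 0 0 0 0 0 0 0 0 0 0 0 0 0 0 0 0 0 0 0 0]
 [0 0 0 0 0 0 0 0 0 0 0 0 0 0 0 0 0 0 0 0 0 0]
 [0 0 0 0 0 0 0 0 0 0 0 0 0 0 0 0 0 0 0 0 0 0]]
128 [167 240 108  95  94 138  79  90  80  82 136 212 160 131 105 106 105 107
 109 149 157 151 146 145 139 133 163 195 206 178 213 242 241 212 119  65
  76  94]
130 [130 202 240 112  77  76  76  79  77  76 100 186 214 185 178 159 164 161
 165 176 177 172 186 210 211 211 186 124 135 184 245 221 147  89  78  79
 103  85]
132 [168 136 193 212  73  75  71  77  76  75  75 106 204 163 131 167 212 212
 214 214 212 207 204 197 188 192 190 181 165 155 192  94 102  72  89 105
  82  80]
134 [185 178 164 243 219  78  72  77  74  75  76  82 126 193 159 171 156 139
 120 106  92  91  97  99  89 125 234 171 246 109  90  98  72  90 107  75
  91 103]
136 [139 117 120 168 245 227  77  78  76  79  75  73  78  83  79  74  76  74
  74  70  80  78  76  75  74  76  83 157 246 211  98  70 104 107  72  92
 105  78]
138 [126 152 164 141 161 242 223  76  78  76  77  74  75  76  75  76  76  77
  77  72  73  78  78  78  77  76  78  97 170 246  92 105 108  71  93 103
  74  91]
```

The plug centroid is about (340,126) against a prediction of (340.1,126.8), so the side camera and robot agree to within about 1 mm. Lowering now.

Converted, 0.011 m / 0.2 = 0.055, 0.002 m / 0.2 = 0.01.

Call:
creep_tool:
  increments:
    - {"sx": 0.005,"sz": 0.055,"finger_gap": 0}
    - {"sx": 0.005,"sz": 0.055,"finger_gap": 0}
    - {"sx": 0.005,"sz": 0.055,"finger_gap": 0}
    - {"sx": 0.005,"sz": 0.055,"finger_gap": 0}
    - {"finger_gap": 0}
    - {"sz": 0.01,"finger_gap": 0}
    - {"sz": 0.005,"finger_gap": 0}
    - {"finger_gap": 0}

```text
clock: 6.78
tool_pos: [0.6057, -0.158, 0.124]
tcp_rot: [1.331, 2.526, -0.21]
contact_force: [-0.4, -0.0, -2.9]
finger_gap: 0.374
grip_force: 24.9
```

```bash
python3 - <<'E'
from d import *
go(tube(-.030,.0205),RT)
E
```

```text
d now-axes [ 0.0847 -0.0003  0.0011] d new-axes [ 0.0847 -0.0002  0.0011] rot [ 0.0004  0.0005 -0.0014] in tube [-0.1147 -0.0002  0.0216] F [-0.4 -0.  -2.9] clk 6.78
```

Converted, -0.002 m / 0.2 = -0.01, 0.0007 m / 0.2 = 0.0035.

Call:
creep_tool:
  increments:
    - {"sx": -0.01,"sz": 0.005,"finger_gap": 0}
    - {"sz": 0.0035,"finger_gap": 0}
    - {"finger_gap": 0}

```text
clock: 7.03
tool_pos: [0.6074, -0.1601, 0.1237]
tcp_rot: [1.331, 2.525, -0.21]
contact_force: [-1.0, 1.4, 3.0]
finger_gap: 0.369
grip_force: 25.0
```

Call:
creep_tool:
  increments:
    - {"sz": 0.005,"finger_gap": 0}
    - {"finger_gap": 0}

```text
clock: 7.2
tool_pos: [0.6076, -0.1603, 0.1234]
tcp_rot: [1.331, 2.525, -0.21]
contact_force: [-7.2, 5.1, 16.5]
finger_gap: 0.372
grip_force: 25.0
```

```bash
python3 - <<'E'
from d import *
go(tube(-.030,.0205),RT)
E
```

```text
d now-axes [ 0.0873 -0.0005 -0.0005] d new-axes [ 0.0873 -0.0004 -0.0004] rot [ 0.0012  0.0018 -0.0015] in tube [-0.1173 -0.0004  0.0201] F [-7.2  5.1 16.5] clk 7.2
```

Converted, 0.006 m / 0.2 = 0.03, 0.004 m / 0.2 = 0.02.

Call:
creep_tool:
  increments:
    - {"sx": 0.02,"sz": -0.0045,"finger_gap": 0}
    - {"sx": 0.03,"finger_gap": 0}
    - {"sx": 0.03,"finger_gap": 0}
    - {"sx": 0.03,"finger_gap": 0}
    - {"sx": 0.03,"finger_gap": 0}
    - {"sx": 0.03,"finger_gap": 0}

```text
clock: 7.7
tool_pos: [0.5889, -0.1332, 0.1127]
tcp_rot: [1.33, 2.525, -0.21]
contact_force: [-1.1, -2.2, 8.5]
finger_gap: 0.371
grip_force: 25.0
```

```bash
python3 - <<'E'
from d import *
go(tube(-.030,.0205),RT)
E
```

```text
d now-axes [ 0.0527 -0.0004 -0.0004] d new-axes [ 0.0527 -0.0003 -0.0003] rot [ 0.0008  0.0015 -0.0013] in tube [-0.0827 -0.0003  0.0202] F [-1.1 -2.2  8.5] clk 7.7
```

Converted, 0.008 m / 0.2 = 0.04.

Call:
creep_tool:
  increments:
    - {"sx": 0.04,"finger_gap": 0}
    - {"sx": 0.04,"finger_gap": 0}
    - {"sx": 0.04,"finger_gap": 0}
    - {"sx": 0.04,"finger_gap": 0}
    - {"sx": 0.04,"finger_gap": 0}
    - {"sx": 0.04,"finger_gap": 0}
    - {"sx": 0.04,"finger_gap": 0}
    - {"finger_gap": 0}

```text
clock: 8.37
tool_pos: [0.5578, -0.0881, 0.0949]
tcp_rot: [1.33, 2.527, -0.21]
contact_force: [-3.9, 5.9, 9.1]
finger_gap: 0.37
grip_force: 25.0
```

```bash
python3 - <<'E'
from d import *
go(tube(-.024,.0205),RT)
E
```

```text
d now-axes [ 0.0011 -0.0002 -0.0003] d new-axes [ 0.0011 -0.0002 -0.0003] rot [ 0.0005  0.0001 -0.0007] in tube [-0.0251 -0.0002  0.0202] F [-3.9  5.9  9.1] clk 8.37
```

Converted, -0.025 m / 0.2 = -0.125, -0.015 m / 0.2 = -0.075, 0.1142 rad / 3.1416 = 0.0364.

Call:
creep_tool:
  increments:
    - {"finger_gap": 1}
    - {"finger_gap": 1}
    - {"finger_gap": 1}
    - {"sz": -0.05,"finger_gap": 1}
    - {"sz": -0.125,"finger_gap": 1}
    - {"sz": -0.125,"finger_gap": 1}
    - {"sz": -0.125,"finger_gap": 1}
    - {"sz": -0.075,"finger_gap": 1}
    - {"ay": 0.0318,"finger_gap": 1}
    - {"ay": 0.0318,"finger_gap": 1}
    - {"ay": 0.0364,"finger_gap": 1}
    - {"az": -0.0255,"finger_gap": 1}
    - {"az": -0.0255,"finger_gap": 1}
    - {"finger_gap": 1}

```text
clock: 9.53
tool_pos: [0.5411, -0.0643, 0.1905]
tcp_rot: [1.233, 2.889, 0.001]
contact_force: [0.3, 0.2, -0.5]
finger_gap: 0.998
grip_force: 0.0
```

```bash
python3 - <<'E'
from d import *
go(np.array([.5853,.2838,.10]),down(133.7))
p,d=camrig.read_camera("side"); 
cv2.imwrite("pics/h2.png",cv2.resize(p[100:250,290:440,::-1],None,fx=3,fy=3,interpolation=cv2.INTER_CUBIC))
E
```

```text
d now-axes [0.2207 0.2727 0.0907] d new-axes [0.2211 0.2725 0.0905] rot [0.0009 0.0002 0.0015] in tube [-0.027   0.      0.1201] F [ 0.3  0.2 -0.5] clk 9.53
```

View pics/h2.png

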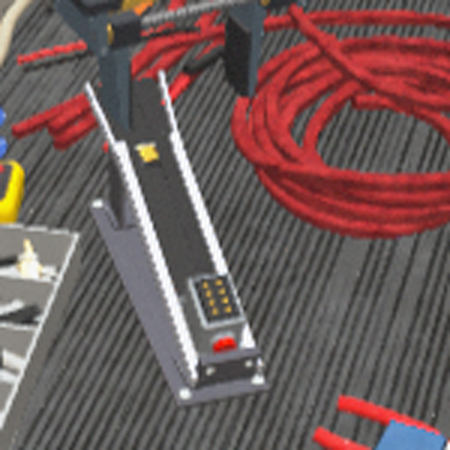

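Housing 1 is seated at the stop with its plug downhill at crop (223,344), and the catch is up again at (148,153). Next is housing a.

Converted, 0.03 m / 0.2 = 0.15, 0.0273 m / 0.2 = 0.1365.

Call:
creep_tool:
  increments:
    - {"sx": 0.1105,"sy": 0.1365,"finger_gap": 1}
    - {"sx": 0.1105,"sy": 0.1365,"finger_gap": 1}
    - {"sx": 0.1105,"sy": 0.1365,"finger_gap": 1}
    - {"sx": 0.1105,"sy": 0.1365,"finger_gap": 1}
    - {"sx": 0.1105,"sy": 0.1365,"finger_gap": 1}
    - {"sx": 0.1105,"sy": 0.1365,"finger_gap": 1}
    - {"sx": 0.1105,"sy": 0.1365,"finger_gap": 1}
    - {"sx": 0.1105,"sy": 0.1365,"finger_gap": 1}
    - {"sx": 0.1105,"sy": 0.1365,"sz": 0.05,"finger_gap": 1}
    - {"sx": 0.1105,"sy": 0.1365,"sz": 0.1,"finger_gap": 1}
    - {"sz": 0.15,"finger_gap": 1}
    - {"sz": 0.1,"finger_gap": 1}
    - {"finger_gap": 1}
    - {"finger_gap": 1}

```text
clock: 10.75
tool_pos: [0.5857, 0.2844, 0.11]
tcp_rot: [-1.24, -2.886, 0.001]
contact_force: [0.5, 0.4, 0.8]
finger_gap: 1.001
grip_force: 0.0
```

```bash
python3 - <<'E'
from d import *
go(np.array([.5853,.2838,.0205]),down(133.7))
E
```

```text
d now-axes [-0.0002 -0.0006  0.0895] d new-axes [-0.0002 -0.0007  0.0895] rot [-0.0012 -0.0005 -0.0033] in tube [ 0.2472 -0.2342  0.1245] F [0.5 0.4 0.8] clk 10.75
```

Converted, 0.025 m / 0.2 = 0.125, 0.0145 m / 0.2 = 0.0725.

Call:
creep_tool:
  increments:
    - {"sz": 0.125,"finger_gap": 1}
    - {"sz": 0.125,"finger_gap": 1}
    - {"sz": 0.125,"finger_gap": 1}
    - {"sz": 0.0725,"finger_gap": 1}
    - {"finger_gap": 0}
    - {"finger_gap": 0}
    - {"finger_gap": 0}
    - {"finger_gap": 0}
    - {"finger_gap": 0}
    - {"finger_gap": 0}
    - {"finger_gap": 0}
    - {"finger_gap": 0}
    - {"finger_gap": 0}
    - {"finger_gap": 0}
    - {"finger_gap": 0}
  squeeze: 25

```text
clock: 12.0
tool_pos: [0.5865, 0.2843, 0.0207]
tcp_rot: [1.238, 2.887, 0.0]
contact_force: [-1.3, -1.0, 3.8]
finger_gap: 0.372
grip_force: 25.0
```

```bash
python3 - <<'E'
from d import *
go(tube(-.118,.065),RT)
E
```

```text
d now-axes [-0.3235 -0.2895 -0.1456] d new-axes [-0.3923 -0.2348 -0.0256] rot [ 0.0253 -0.3132  0.1572] in tube [ 0.2743 -0.2348  0.0394] F [-1.3 -1.   3.8] clk 12.0
```

Converted, -0.03 m / 0.2 = -0.15, -0.015 m / 0.2 = -0.075, -0.08 rad / 3.1416 = -0.0255.

Call:
creep_tool:
  increments:
    - {"sz": -0.075,"finger_gap": 0}
    - {"sz": -0.15,"finger_gap": 0}
    - {"sz": -0.15,"finger_gap": 0}
    - {"sz": -0.15,"finger_gap": 0}
    - {"sz": -0.15,"finger_gap": 0}
    - {"sz": -0.15,"finger_gap": 0}
    - {"sz": -0.15,"finger_gap": 0}
    - {"az": 0.0255,"finger_gap": 0}
    - {"az": 0.0255,"finger_gap": 0}
    - {"ay": -0.0255,"finger_gap": 0}
    - {"ay": -0.0255,"finger_gap": 0}
    - {"ay": -0.0255,"finger_gap": 0}
    - {"ay": -0.0236,"finger_gap": 0}
    - {"finger_gap": 0}
    - {"finger_gap": 0}

```text
clock: 13.25
tool_pos: [0.5856, 0.2853, 0.215]
tcp_rot: [1.33, 2.53, -0.21]
contact_force: [-0.5, 0.5, -2.3]
finger_gap: 0.373
grip_force: 25.0
```

```bash
python3 - <<'E'
from d import *
go(tube(-.118,.060),RT)
E
```

```text
d now-axes [-0.3336 -0.2348  0.1642] d new-axes [-0.3335 -0.2346  0.1646] rot [-0.0004 -0.0016  0.0007] in tube [ 0.2155 -0.2346  0.2246] F [-0.5  0.5 -2.3] clk 13.25
```

Units first: shifts go in shares of 20 cm and turns go in shares of pi rad. So -0.0278 m / 0.2 = -0.139, -0.01955 m / 0.2 = -0.0978.

Call:
creep_tool:
  increments:
    - {"sx": -0.139,"sy": -0.0978,"sz": 0.05,"finger_gap": 0}
    - {"sx": -0.139,"sy": -0.0978,"sz": 0.05,"finger_gap": 0}
    - {"sx": -0.139,"sy": -0.0978,"sz": 0.05,"finger_gap": 0}
    - {"sx": -0.139,"sy": -0.0978,"sz": 0.05,"finger_gap": 0}
    - {"sx": -0.139,"sy": -0.0978,"sz": 0.05,"finger_gap": 0}
    - {"sx": -0.139,"sy": -0.0978,"sz": 0.05,"finger_gap": 0}
    - {"sx": -0.139,"sy": -0.0978,"sz": 0.05,"finger_gap": 0}
    - {"sx": -0.139,"sy": -0.0978,"sz": 0.05,"finger_gap": 0}
    - {"sx": -0.139,"sy": -0.0978,"sz": 0.05,"finger_gap": 0}
    - {"sx": -0.139,"sy": -0.0978,"sz": 0.05,"finger_gap": 0}
    - {"sx": -0.139,"sy": -0.0978,"sz": 0.05,"finger_gap": 0}
    - {"sx": -0.139,"sy": -0.0978,"sz": 0.05,"finger_gap": 0}
    - {"finger_gap": 0}
    - {"finger_gap": 0}

```text
clock: 14.42
tool_pos: [0.5928, -0.1434, 0.2046]
tcp_rot: [1.338, 2.524, -0.209]
contact_force: [-0.2, 0.3, -2.0]
finger_gap: 0.372
grip_force: 25.0
```

```bash
python3 - <<'E'
from d import *
go(tube(-.118,.0215),RT)
E
```

```text
d now-axes [0.0031 0.0022 0.0827] d new-axes [0.0032 0.0022 0.0827] rot [-0.0002 -0.0009 -0.0063] in tube [-0.1212  0.0022  0.1042] F [-0.2  0.3 -2. ] clk 14.42
```

Converted, 0.025 m / 0.2 = 0.125, 0.02 m / 0.2 = 0.1, -0.006 rad / 3.1416 = -0.0019.

Call:
creep_tool:
  increments:
    - {"az": -0.0019,"sx": 0.005,"sy": 0.005,"sz": 0.125,"finger_gap": 0}
    - {"sx": 0.005,"sy": 0.006,"sz": 0.125,"finger_gap": 0}
    - {"sx": 0.005,"sz": 0.1,"finger_gap": 0}
    - {"sz": 0.05,"finger_gap": 0}
    - {"finger_gap": 0}
    - {"finger_gap": 0}

```text
clock: 14.92
tool_pos: [0.6072, -0.1572, 0.1276]
tcp_rot: [1.325, 2.532, -0.212]
contact_force: [-3.8, -2.2, -1.9]
finger_gap: 0.37
grip_force: 25.0
```

```bash
python3 - <<'E'
from d import *
go(tube(-.118,.0208),RT)
E
```

```text
d now-axes [-0.0021 -0.0018  0.0042] d new-axes [-0.0021 -0.0018  0.0042] rot [-0.0004 -0.0008  0.0046] in tube [-0.1159 -0.0018  0.025 ] F [-3.8 -2.2 -1.9] clk 14.92
```

Converted, -0.002 m / 0.2 = -0.01, -0.0018 m / 0.2 = -0.009, 0.004 rad / 3.1416 = 0.0013.

Call:
creep_tool:
  increments:
    - {"az": 0.0013,"sx": -0.01,"sy": -0.009,"finger_gap": 0}
    - {"sz": 0.01,"finger_gap": 0}
    - {"sz": 0.009,"finger_gap": 0}
    - {"finger_gap": 0}
    - {"finger_gap": 0}

```text
clock: 15.33
tool_pos: [0.6078, -0.1609, 0.1248]
tcp_rot: [1.329, 2.527, -0.21]
contact_force: [0.0, 0.8, -2.3]
finger_gap: 0.371
grip_force: 25.0
```

```bash
python3 - <<'E'
from d import *
go(tube(-.030,.0210),RT)
E
```

```text
d now-axes [ 0.0883 -0.0002  0.0003] d new-axes [ 0.0883 -0.0002  0.0003] rot [0.0005 0.0004 0.0004] in tube [-0.1183 -0.0002  0.0213] F [ 0.   0.8 -2.3] clk 15.33
```

Just above the floor and centred. Slide it in.

Converted, 0.006 m / 0.2 = 0.03, 0.004 m / 0.2 = 0.02.

Call:
creep_tool:
  increments:
    - {"sx": 0.02,"sz": 0.002,"finger_gap": 0}
    - {"sx": 0.03,"finger_gap": 0}
    - {"sx": 0.03,"finger_gap": 0}
    - {"sx": 0.03,"finger_gap": 0}
    - {"sx": 0.03,"finger_gap": 0}
    - {"sx": 0.03,"finger_gap": 0}

```text
clock: 15.83
tool_pos: [0.5892, -0.1339, 0.1136]
tcp_rot: [1.329, 2.528, -0.21]
contact_force: [-0.8, -0.7, 4.2]
finger_gap: 0.371
grip_force: 25.0
```

Call:
creep_tool:
  increments:
    - {"sx": 0.04,"finger_gap": 0}
    - {"sx": 0.04,"finger_gap": 0}
    - {"sx": 0.04,"finger_gap": 0}
    - {"sx": 0.04,"finger_gap": 0}
    - {"sx": 0.04,"finger_gap": 0}
    - {"sx": 0.04,"finger_gap": 0}
    - {"sx": 0.0425,"finger_gap": 0}
    - {"sx": 0.02,"finger_gap": 0}
    - {"finger_gap": 0}

```text
clock: 16.58
tool_pos: [0.5556, -0.0857, 0.0944]
tcp_rot: [1.329, 2.529, -0.211]
contact_force: [-2.3, 3.4, 7.4]
finger_gap: 0.373
grip_force: 25.0
```

```bash
python3 - <<'E'
from d import *
go(tube(-.024,.0205),RT)
E
```

```text
d now-axes [-0.0021  0.0002  0.0002] d new-axes [-0.0021  0.0002  0.0002] rot [-0.0004 -0.0009  0.0014] in tube [-0.0219  0.0002  0.0207] F [-2.3  3.4  7.4] clk 16.58
```

Converted, -0.025 m / 0.2 = -0.125, -0.01 m / 0.2 = -0.05, 0.1142 rad / 3.1416 = 0.0364.

Call:
creep_tool:
  increments:
    - {"finger_gap": 1}
    - {"finger_gap": 1}
    - {"finger_gap": 1}
    - {"sz": -0.05,"finger_gap": 1}
    - {"sz": -0.125,"finger_gap": 1}
    - {"sz": -0.125,"finger_gap": 1}
    - {"sz": -0.125,"finger_gap": 1}
    - {"sz": -0.125,"finger_gap": 1}
    - {"ay": 0.0318,"finger_gap": 1}
    - {"ay": 0.0318,"finger_gap": 1}
    - {"ay": 0.0364,"finger_gap": 1}
    - {"finger_gap": 1}

```text
clock: 17.58
tool_pos: [0.5394, -0.0605, 0.2008]
tcp_rot: [-1.463, -2.777, -0.007]
contact_force: [-1.2, -1.1, -0.6]
finger_gap: 1.003
grip_force: 0.0
```

Call:
creep_tool:
  increments:
    - {"az": 0.0306,"finger_gap": 1}
    - {"az": 0.0306,"finger_gap": 1}
    - {"az": 0.0306,"finger_gap": 1}
    - {"az": 0.0306,"finger_gap": 1}
    - {"az": 0.0306,"finger_gap": 1}
    - {"az": 0.0306,"finger_gap": 1}
    - {"az": 0.0306,"finger_gap": 1}
    - {"az": 0.0306,"finger_gap": 1}
    - {"az": 0.0306,"finger_gap": 1}
    - {"az": 0.0306,"finger_gap": 1}
    - {"az": 0.0306,"finger_gap": 1}
    - {"az": 0.0306,"finger_gap": 1}
    - {"az": 0.0306,"finger_gap": 1}
    - {"az": 0.0306,"finger_gap": 1}
    - {"az": 0.0306,"finger_gap": 1}
    - {"az": 0.0306,"finger_gap": 1}
    - {"az": 0.0306,"finger_gap": 1}
    - {"az": 0.0306,"finger_gap": 1}
    - {"az": 0.0306,"finger_gap": 1}
    - {"finger_gap": 1}

```text
clock: 19.25
tool_pos: [0.5371, -0.0587, 0.1997]
tcp_rot: [3.094, 0.538, 0.0]
contact_force: [0.1, 0.6, -0.9]
finger_gap: 0.999
grip_force: 0.0
```

```bash
python3 - <<'E'
from d import *
go(np.array([.480,.3145,.10]),down(20))
p,d=camrig.read_camera("side"); 
cv2.imwrite("pics/h3.png",cv2.resize(p[100:250,290:440,::-1],None,fx=3,fy=3,interpolation=cv2.INTER_CUBIC))
E
```

```text
d now-axes [ 0.0723 -0.3707  0.0992] d new-axes [ 0.074  -0.3702  0.0997] rot [ 0.0014  0.     -0.0045] in tube [-2.320e-02  1.000e-04  1.309e-01] F [ 0.1  0.6 -0.9] clk 19.25
```

View pics/h3.png

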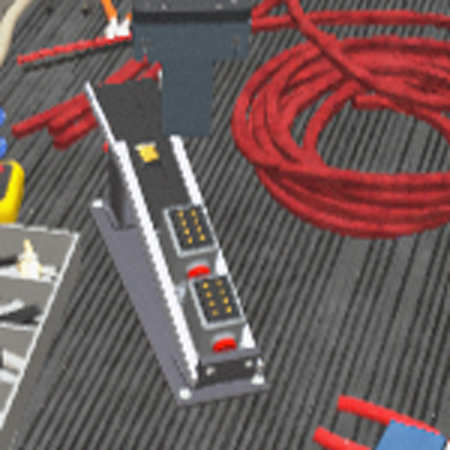

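Two housings are stacked, plugs at crop (198,271) and (223,344), and the catch at (148,153) is up. Last one is b.

Converted, -0.03365 m / 0.2 = -0.1683, 0.03 m / 0.2 = 0.15.

Call:
creep_tool:
  increments:
    - {"sx": 0.0335,"sy": -0.1683,"finger_gap": 1}
    - {"sx": 0.0335,"sy": -0.1683,"finger_gap": 1}
    - {"sx": 0.0335,"sy": -0.1683,"finger_gap": 1}
    - {"sx": 0.0335,"sy": -0.1683,"finger_gap": 1}
    - {"sx": 0.0335,"sy": -0.1683,"finger_gap": 1}
    - {"sx": 0.0335,"sy": -0.1683,"finger_gap": 1}
    - {"sx": 0.0335,"sy": -0.1683,"finger_gap": 1}
    - {"sx": 0.0335,"sy": -0.1683,"finger_gap": 1}
    - {"sx": 0.0335,"sy": -0.1683,"finger_gap": 1}
    - {"sx": 0.0335,"sy": -0.1683,"finger_gap": 1}
    - {"sx": 0.0335,"sy": -0.1683,"sz": 0.05,"finger_gap": 1}
    - {"sz": 0.15,"finger_gap": 1}
    - {"sz": 0.15,"finger_gap": 1}
    - {"sz": 0.1,"finger_gap": 1}
    - {"finger_gap": 1}
    - {"finger_gap": 1}

```text
clock: 20.63
tool_pos: [0.4795, 0.3139, 0.1094]
tcp_rot: [3.092, 0.55, -0.002]
contact_force: [0.2, 0.5, 0.2]
finger_gap: 1.0
grip_force: 0.0
```

```bash
python3 - <<'E'
from d import *
go(np.array([.480,.3145,.0205]),down(20))
E
```

```text
d now-axes [ 0.0008 -0.0005  0.0889] d new-axes [ 0.0007 -0.0004  0.0889] rot [0.0006 0.0015 0.0031] in tube [ 0.3277 -0.1634  0.15  ] F [0.2 0.5 0.2] clk 20.63
```

Converted, 0.025 m / 0.2 = 0.125, 0.0139 m / 0.2 = 0.0695.

Call:
creep_tool:
  increments:
    - {"sz": 0.125,"finger_gap": 1}
    - {"sz": 0.125,"finger_gap": 1}
    - {"sz": 0.125,"finger_gap": 1}
    - {"sz": 0.0695,"finger_gap": 1}
    - {"finger_gap": 0}
    - {"finger_gap": 0}
    - {"finger_gap": 0}
    - {"finger_gap": 0}
    - {"finger_gap": 0}
    - {"finger_gap": 0}
    - {"finger_gap": 0}
    - {"finger_gap": 0}
    - {"finger_gap": 0}
    - {"finger_gap": 0}
    - {"finger_gap": 0}
  squeeze: 25

```text
clock: 21.88
tool_pos: [0.4801, 0.3141, 0.0207]
tcp_rot: [3.094, 0.546, 0.0]
contact_force: [-0.8, -0.6, 4.2]
finger_gap: 0.373
grip_force: 25.0
```

Call:
creep_tool:
  increments:
    - {"sz": -0.075,"finger_gap": 0}
    - {"sz": -0.15,"finger_gap": 0}
    - {"sz": -0.15,"finger_gap": 0}
    - {"sz": -0.15,"finger_gap": 0}
    - {"sz": -0.15,"finger_gap": 0}
    - {"sz": -0.15,"finger_gap": 0}
    - {"sz": -0.15,"finger_gap": 0}
    - {"finger_gap": 0}

```text
clock: 22.55
tool_pos: [0.4822, 0.3152, 0.221]
tcp_rot: [-3.091, -0.546, -0.012]
contact_force: [0.5, 0.2, -0.9]
finger_gap: 0.373
grip_force: 25.0
```

```bash
python3 - <<'E'
from d import *
go(tube(-.118,.060),RT)
E
```

```text
d now-axes [-0.0488  0.4785  0.0587] d new-axes [-0.4108 -0.1663  0.196 ] rot [-0.2799 -0.2279 -1.8078] in tube [ 0.2928 -0.1663  0.256 ] F [ 0.5  0.2 -0.9] clk 22.55
```

Converted, -0.012 rad / 3.1416 = -0.0038.

Call:
creep_tool:
  increments:
    - {"ax": -0.0047,"ay": -0.0038,"az": -0.0303,"finger_gap": 0}
    - {"ax": -0.0047,"ay": -0.0038,"az": -0.0303,"finger_gap": 0}
    - {"ax": -0.0047,"ay": -0.0038,"az": -0.0303,"finger_gap": 0}
    - {"ax": -0.0047,"ay": -0.0038,"az": -0.0303,"finger_gap": 0}
    - {"ax": -0.0047,"ay": -0.0038,"az": -0.0303,"finger_gap": 0}
    - {"ax": -0.0047,"ay": -0.0038,"az": -0.0303,"finger_gap": 0}
    - {"ax": -0.0047,"ay": -0.0038,"az": -0.0303,"finger_gap": 0}
    - {"ax": -0.0047,"ay": -0.0038,"az": -0.0303,"finger_gap": 0}
    - {"ax": -0.0047,"ay": -0.0038,"az": -0.0303,"finger_gap": 0}
    - {"ax": -0.0047,"ay": -0.0038,"az": -0.0303,"finger_gap": 0}
    - {"ax": -0.0047,"ay": -0.0038,"az": -0.0303,"finger_gap": 0}
    - {"ax": -0.0047,"ay": -0.0038,"az": -0.0303,"finger_gap": 0}
    - {"ax": -0.0047,"ay": -0.0038,"az": -0.0303,"finger_gap": 0}
    - {"ax": -0.0047,"ay": -0.0038,"az": -0.0303,"finger_gap": 0}
    - {"ax": -0.0047,"ay": -0.0038,"az": -0.0303,"finger_gap": 0}
    - {"ax": -0.0047,"ay": -0.0038,"az": -0.0303,"finger_gap": 0}
    - {"ax": -0.0047,"ay": -0.0038,"az": -0.0303,"finger_gap": 0}
    - {"ax": -0.0047,"ay": -0.0038,"az": -0.0303,"finger_gap": 0}
    - {"ax": -0.0047,"ay": -0.0038,"az": -0.0303,"finger_gap": 0}
    - {"finger_gap": 0}

```text
clock: 24.22
tool_pos: [0.4793, 0.314, 0.2148]
tcp_rot: [1.324, 2.535, -0.222]
contact_force: [-0.3, 1.1, -2.1]
finger_gap: 0.371
grip_force: 25.0
```

```bash
python3 - <<'E'
from d import *
go(tube(-.118,.060),RT)
E
```

```text
d now-axes [-0.4122 -0.1647  0.1913] d new-axes [-0.4133 -0.1632  0.1903] rot [-0.0084 -0.0009  0.0075] in tube [ 0.2953 -0.1632  0.2503] F [-0.3  1.1 -2.1] clk 24.22
```

Converted, -0.0295 m / 0.2 = -0.1475, 0.0105 m / 0.2 = 0.0525, -0.0084 rad / 3.1416 = -0.0027.

Call:
creep_tool:
  increments:
    - {"ax": -0.0027,"az": 0.0024,"sx": -0.1475,"sy": -0.0585,"sz": 0.0525,"finger_gap": 0}
    - {"sx": -0.1475,"sy": -0.0585,"sz": 0.0525,"finger_gap": 0}
    - {"sx": -0.1475,"sy": -0.0585,"sz": 0.0525,"finger_gap": 0}
    - {"sx": -0.1475,"sy": -0.0585,"sz": 0.0525,"finger_gap": 0}
    - {"sx": -0.1475,"sy": -0.0585,"sz": 0.0525,"finger_gap": 0}
    - {"sx": -0.1475,"sy": -0.0585,"sz": 0.0525,"finger_gap": 0}
    - {"sx": -0.1475,"sy": -0.0585,"sz": 0.0525,"finger_gap": 0}
    - {"sx": -0.1475,"sy": -0.0585,"sz": 0.0525,"finger_gap": 0}
    - {"sx": -0.1475,"sy": -0.0585,"sz": 0.0525,"finger_gap": 0}
    - {"sx": -0.1475,"sy": -0.0585,"sz": 0.0525,"finger_gap": 0}
    - {"sx": -0.1475,"sy": -0.0585,"sz": 0.0525,"finger_gap": 0}
    - {"sx": -0.1475,"sy": -0.0585,"sz": 0.0525,"finger_gap": 0}
    - {"sx": -0.1475,"sy": -0.0585,"sz": 0.0525,"finger_gap": 0}
    - {"sx": -0.1475,"sy": -0.0585,"sz": 0.0525,"finger_gap": 0}
    - {"finger_gap": 0}
    - {"finger_gap": 0}
    - {"finger_gap": 0}

```text
clock: 25.63
tool_pos: [0.5904, -0.1404, 0.2021]
tcp_rot: [1.342, 2.523, -0.208]
contact_force: [-0.5, 0.7, -1.8]
finger_gap: 0.369
grip_force: 25.0
```

```bash
python3 - <<'E'
from d import *
go(tube(-.118,.0300),RT)
E
```

```text
d now-axes [-0.0013  0.0025  0.0731] d new-axes [-0.0012  0.0025  0.0731] rot [-0.0002 -0.0024 -0.0089] in tube [-0.1168  0.0025  0.1031] F [-0.5  0.7 -1.8] clk 25.63
```

Converted, 0.025 m / 0.2 = 0.125, 0.02 m / 0.2 = 0.1.

Call:
creep_tool:
  increments:
    - {"sz": 0.125,"finger_gap": 0}
    - {"sz": 0.125,"finger_gap": 0}
    - {"sz": 0.1,"finger_gap": 0}
    - {"finger_gap": 0}
    - {"finger_gap": 0}
    - {"finger_gap": 0}

```text
clock: 26.13
tool_pos: [0.6034, -0.1574, 0.137]
tcp_rot: [1.337, 2.524, -0.207]
contact_force: [0.1, -0.1, -1.4]
finger_gap: 0.37
grip_force: 25.0
```

```bash
python3 - <<'E'
from d import *
go(tube(-.118,.0213),RT)
E
```

```text
d now-axes [-0.001   0.0014  0.0133] d new-axes [-0.001   0.0014  0.0133] rot [ 0.0013 -0.0008 -0.006 ] in tube [-0.117   0.0014  0.0346] F [ 0.1 -0.1 -1.4] clk 26.13
```

Converted, 0.005 m / 0.2 = 0.025, 0.003 m / 0.2 = 0.015, -0.006 rad / 3.1416 = -0.0019.

Call:
creep_tool:
  increments:
    - {"az": -0.0019,"sx": -0.005,"sy": 0.007,"sz": 0.025,"finger_gap": 0}
    - {"sz": 0.025,"finger_gap": 0}
    - {"sz": 0.015,"finger_gap": 0}
    - {"finger_gap": 0}
    - {"finger_gap": 0}

```text
clock: 26.55
tool_pos: [0.6074, -0.1615, 0.1242]
tcp_rot: [1.33, 2.528, -0.209]
contact_force: [0.4, 1.0, 0.7]
finger_gap: 0.371
grip_force: 25.0
```

```bash
python3 - <<'E'
from d import *
go(tube(-.118,.0210),RT)
E
```

```text
d now-axes [ 0.0004  0.0004 -0.0004] d new-axes [ 0.0004  0.0004 -0.0004] rot [ 0.0011 -0.0007 -0.0002] in tube [-0.1184  0.0004  0.0206] F [0.4 1.  0.7] clk 26.55
```

Converted, 0.008 m / 0.2 = 0.04, 0.006 m / 0.2 = 0.03.

Call:
creep_tool:
  increments:
    - {"sx": 0.02,"finger_gap": 0}
    - {"sx": 0.03,"finger_gap": 0}
    - {"sx": 0.03,"finger_gap": 0}
    - {"sx": 0.03,"finger_gap": 0}
    - {"sx": 0.03,"finger_gap": 0}
    - {"sx": 0.03,"finger_gap": 0}
    - {"sx": 0.04,"finger_gap": 0}
    - {"sx": 0.04,"finger_gap": 0}
    - {"sx": 0.04,"finger_gap": 0}
    - {"sx": 0.04,"finger_gap": 0}
    - {"sx": 0.04,"finger_gap": 0}
    - {"sx": 0.04,"finger_gap": 0}
    - {"finger_gap": 0}
    - {"finger_gap": 0}

```text
clock: 27.72
tool_pos: [0.5625, -0.0967, 0.0985]
tcp_rot: [1.33, 2.53, -0.209]
contact_force: [-0.3, 0.1, -0.5]
finger_gap: 0.373
grip_force: 25.0
```

```bash
python3 - <<'E'
from d import *
go(tube(-.030,.0207),RT)
E
```

```text
d now-axes [ 0.0055  0.0007 -0.0002] d new-axes [ 0.0055  0.0007 -0.0002] rot [ 0.0002 -0.0018  0.0007] in tube [-0.0355  0.0007  0.0205] F [-0.3  0.1 -0.5] clk 27.72
```

Call:
creep_tool:
  increments:
    - {"sx": 0.01,"finger_gap": 0}
    - {"sx": 0.01,"finger_gap": 0}
    - {"finger_gap": 0}
    - {"finger_gap": 0}

```text
clock: 28.05
tool_pos: [0.5607, -0.0941, 0.0974]
tcp_rot: [1.331, 2.528, -0.209]
contact_force: [-1.2, 0.4, -0.2]
finger_gap: 0.371
grip_force: 25.0
```

Call:
creep_tool:
  increments:
    - {"sx": 0.0075,"finger_gap": 0}
    - {"finger_gap": 0}
    - {"finger_gap": 0}

```text
clock: 28.3
tool_pos: [0.5598, -0.0929, 0.0969]
tcp_rot: [1.33, 2.529, -0.209]
contact_force: [0.1, 0.8, -2.0]
finger_gap: 0.367
grip_force: 25.0
```

```bash
python3 - <<'E'
from d import *
go(tube(-.030,.0207),RT)
E
```

```text
d now-axes [ 0.0005  0.0008 -0.0002] d new-axes [ 0.0005  0.0008 -0.0002] rot [ 0.0003 -0.0014 -0.0001] in tube [-0.0305  0.0008  0.0205] F [ 0.1  0.8 -2. ] clk 28.3
```

Converted, 0.0015 m / 0.2 = 0.0075.

Call:
creep_tool:
  increments:
    - {"sx": 0.0075,"finger_gap": 0}
    - {"finger_gap": 0}
    - {"finger_gap": 0}
  only: "pos|contact"

```text
tool_pos: [0.5592, -0.0917, 0.0965]
contact_force: [0.8, -1.0, -1.4]
```

Call:
creep_tool:
  increments:
    - {"sx": 0.0075,"finger_gap": 0}
    - {"finger_gap": 0}
    - {"finger_gap": 0}
  only: "pos|contact"

```text
tool_pos: [0.559, -0.0912, 0.0966]
contact_force: [1.5, -8.4, 2.0]
```

Contact with the second housing (8 N). I'll release, back out square to the floor, and look.

Converted, -0.03 m / 0.2 = -0.15, -0.025 m / 0.2 = -0.125.

Call:
creep_tool:
  increments:
    - {"finger_gap": 1}
    - {"finger_gap": 1}
    - {"finger_gap": 1}
    - {"finger_gap": 1}
    - {"sz": -0.05,"finger_gap": 1}
    - {"sz": -0.125,"finger_gap": 1}
    - {"sz": -0.125,"finger_gap": 1}
    - {"sz": -0.15,"finger_gap": 1}
    - {"sz": -0.15,"finger_gap": 1}
    - {"sz": -0.15,"finger_gap": 1}
    - {"sx": -0.15,"finger_gap": 1}
    - {"sx": -0.15,"finger_gap": 1}
    - {"sx": -0.15,"finger_gap": 1}
    - {"sx": -0.15,"finger_gap": 1}
    - {"finger_gap": 1}
    - {"finger_gap": 1}
    - {"finger_gap": 1}
    - {"finger_gap": 1}

```text
clock: 30.3
tool_pos: [0.596, -0.1457, 0.2755]
tcp_rot: [1.33, 2.53, -0.209]
contact_force: [0.2, -0.5, 0.5]
finger_gap: 0.996
grip_force: 0.0
```

```bash
python3 - <<'E'
from d import *
p,d=camrig.read_camera("side"); np.savez("side9.npz",p=p,d=d)
r=cv2.resize(p[100:250,290:440,::-1],None,fx=4,fy=4,interpolation=cv2.INTER_CUBIC)
cv2.imwrite("pics/h4.png",r)
q=p.astype(int); k,l,st,ce=cv2.connectedComponentsWithStats(((q[...,0]>150)&(q[...,1]<80)&(q[...,2]<80)).astype(np.uint8))
o,v=ray("side",ce[1:])
X=o+v*(((O+ez*.027-o)@ez)/(v@ez))[:,None]; Z=(X-O)@np.c_[ex,ey,ez]*1000
print(Z[(abs(Z[:,1])<12)&(abs(Z[:,0])<170)].round(1))
E
```

```text
[[ -3.5   1.7  27. ]
 [ 63.2   1.1  27. ]
 [129.4   0.5  27. ]]
```

View pics/h4.png

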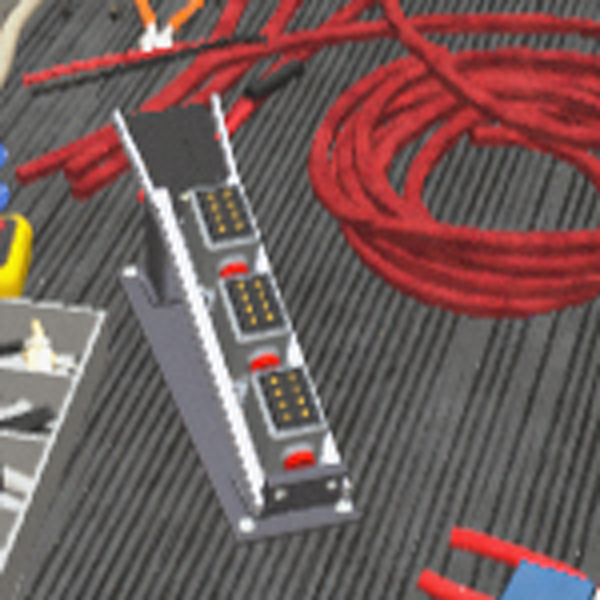

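The three plugs sit at tube x = -3.5, 63 and 129 mm. That spacing of 66–67 mm means they are flush. The side view can't show the catch behind the last housing, so I'll swing the arm aside and check with the top camera.

Converted, -0.0274 m / 0.2 = -0.137, -0.0198 m / 0.2 = -0.099.

Call:
creep_tool:
  increments:
    - {"sx": -0.137,"sy": -0.099,"sz": 0.0445,"finger_gap": 1}
    - {"sx": -0.137,"sy": -0.099,"sz": 0.0445,"finger_gap": 1}
    - {"sx": -0.137,"sy": -0.099,"sz": 0.0445,"finger_gap": 1}
    - {"sx": -0.137,"sy": -0.099,"sz": 0.0445,"finger_gap": 1}
    - {"sx": -0.137,"sy": -0.099,"sz": 0.0445,"finger_gap": 1}
    - {"sx": -0.137,"sy": -0.099,"sz": 0.0445,"finger_gap": 1}
    - {"sx": -0.137,"sy": -0.099,"sz": 0.0445,"finger_gap": 1}
    - {"sx": -0.137,"sy": -0.099,"sz": 0.0445,"finger_gap": 1}
    - {"sx": -0.137,"sy": -0.099,"sz": 0.0445,"finger_gap": 1}
    - {"finger_gap": 1}
    - {"finger_gap": 1}
    - {"finger_gap": 1}

```text
clock: 31.35
tool_pos: [0.5967, -0.4602, 0.2749]
tcp_rot: [1.33, 2.53, -0.208]
contact_force: [0.4, 0.0, -0.2]
finger_gap: 1.002
grip_force: 0.0
```

```bash
python3 - <<'E'
from d import *
p,d=camrig.read_camera("top")
cv2.imwrite("pics/h5.png",cv2.resize(p[150:270,310:450,::-1],None,fx=5,fy=5,interpolation=cv2.INTER_CUBIC))
P=cloud("top",d); q=p.astype(int)
Z=(P-O)@np.c_[ex,ey,ez]*1000
br=(q[...,0]>150)&(q[...,2]<120)&(q[...,1]>110)&(abs(Z[...,1])<10)&(Z[...,0]<-50)&(Z[...,0]>-100)
print(Z[br].round(1))
E
```

```text
[[-81.8  -4.4   1.1]
 [-79.   -3.9   4.1]
 [-80.5  -2.7   1.2]
 [-82.2  -1.3   1.4]
 [-74.2  -4.7   4.9]
 [-75.8  -3.4   3.6]
 [-77.6  -2.1   3.8]
 [-79.2  -0.9   1.6]
 [-81.    0.5   2.4]
 [-82.7   1.8   1.8]
 [-71.   -4.3   3.9]
 [-72.8  -2.9   4.4]
 [-74.1  -1.8  -0.8]
 [-76.6  -0.3   7.3]
 [-78.    1.    3.2]
 [-80.    2.3   6. ]
 [-81.2   3.5  -0.2]
 [-82.9   4.8  -0.7]
 [-69.8  -2.4   5.5]
 [-71.3  -1.2   2.5]
 [-73.5   0.2   7.2]
 [-74.8   1.4   1.9]
 [-76.4   2.7  -0.1]
 [-78.6   4.1   4.9]
 [-68.2  -0.7   2.2]
 [-70.4   0.7   6.3]
 [-71.6   1.8   0.8]
 [-73.2   3.1  -0.7]
 [-75.1   4.5   0.9]
 [-68.7   2.4   2.8]
 [-70.8   3.7   6.3]
 [-72.3   5.    3.3]]
```

View pics/h5.png

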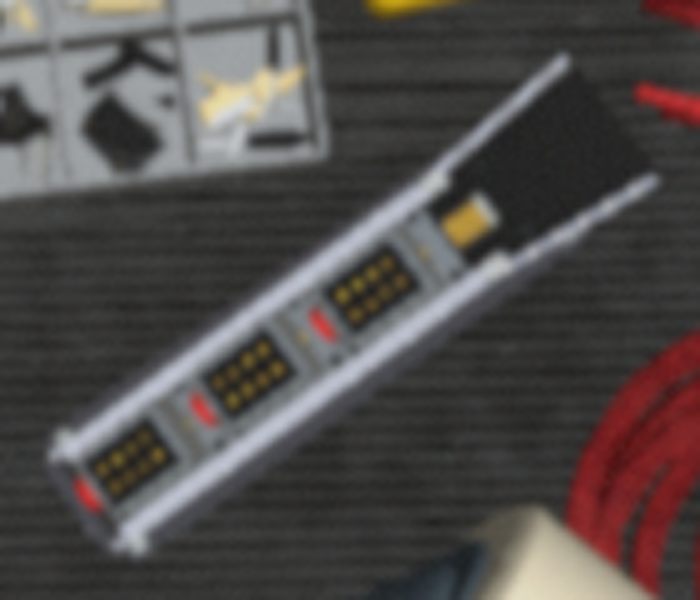

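The top view shows all three housings flush against the stop, red plugs downhill at crop (87,493), (205,410) and (322,325). The whole catch leaf is clear behind the last flange at (468,222), and its measured height rises toward the tip. Handing in.

```bash
python3 -c "
from cell import ctrl, camrig, telemetry
print(ctrl.sign_off())"
```

```text
the job is handed in; nothing more can be done
None
```

The job is handed in: all three housings lie flush against the stop, plugs downhill, with the catch up behind the last one and the tapes and tin never touched, at 31 s of the 70 s allowed; sign-off returned no verdict.

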